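# Hang the bottle rack on its two pins and stand the oil bottle in it

### The job

Hang the aluminium bottle rack on the two headed pins of the upright plate beside the microscope: the plate has been clamped on its posts at no particular height, so feel for the pins with the back of the rack without forcing it, let both heads pass through the two keyholes together, and lower the rack gently until it hangs fully home and level against the plate. Only when it hangs there by itself, stand the small brown oil bottle upright in either pocket of the rack. Do not drop the rack, and leave the white dropper bottle and the spare objective where they stand.

Things in the scene. Friction and masses are not known exactly. Their poses are not given: they have to be found in the camera images.
- rack: Sheet-aluminium bottle rack, about 0.4 kg, one piece, standing on its tray. Origin: bottom edge, mid-width, on the rear face of its back plate; x out of that rear face (towards the stand when hung), y along the width, z up. Back plate 150 wide, 74 high, 8 mm thick (x -8 to 0). Tray in front of it: x -74 to -8 mm, 25 mm high.
- rack_back (a point): Point on the rack's rear face, mid-width, 60 mm above the bottom edge; axes as the rack's. Level with the pins' axes when home. Two keyholes pass through the back plate at y = -45 and +45 mm: a round entry of 18 mm diameter, centre 46 mm above the bottom edge, and a slot 10 mm wide from it straight up, closed end 64 mm above the bottom edge.
- rack_grip (a point): Middle of the gripping part of the rack's black upright carrying grip: 70 mm above the rack's bottom edge, 44 mm in front of the rear face, mid-width; axes as the rack's. The grip is a bar 12 mm thick (rack x) and 24 mm wide (y), free from 25 to 86 mm above the bottom edge, with 30 mm of room between it and the back plate.
- pocket_l (a point): Centre of the floor of the pocket at the rack's +y end, 50 mm beside the grip: 9 mm above the bottom edge, x = -44, y = +50 mm in the rack's frame. The pocket is a round hole of 31 mm in the tray's top (25 mm above the bottom edge), so a bottle sinks in 16 mm.
- pocket_r (a point): The same for the pocket at the rack's -y end (y = -50 mm).
- stand: Fixed stand. Origin on the worktop under the middle of its upright plate's front face; x into the plate (away from the robot at yaw 0), y along it, z up. Base 134 mm wide, 12 mm high, x -32 to +52 mm; two posts at x = +24, y = -45 and +45 mm, 124 mm high; on them is clamped the upright plate, 144 wide, 80 high, 8 mm thick, front face at x = 0.
- stand_face (a point): Point of the stand 130 mm above the worktop, at mid-width in the front face's plane; it does NOT follow the plate's height, which is not measured: the two pins' axes (level with each other) lie anywhere from 110 to 150 mm above the worktop. The plate reaches from 66 mm below to 14 mm above them. It does not give. Too much: over 20 N on the pin heads, 40 N on the stand at all.
- stand_pins (a point): Point 130 mm above the worktop, mid-width, in the plane where the pin heads end, 15.2 mm in front of the face (x = -15.2 mm); its height says nothing of the pins' (see stand_face). The two pins stick out of the face at the stand's y = -45 and +45 mm. Shank 8 mm diameter, 10.2 mm long, then a flat head, 14 mm diameter with a small chamfer, 5 mm thick. The rack's 8 mm plate goes between head and face.
- oil_mid (a point): Middle of the oil bottle, 31 mm above its base: a small brown round bottle with a black cap, 62 mm high; body 26 mm diameter up to 49 mm above the base, cap 14.4 mm diameter. z along the bottle.
- oil_bottle: The same oil bottle; origin at the centre of its base.
- dropper_mid (a point): Middle of the white dropper bottle, 75 mm high, 30 mm diameter: a bystander that sometimes stands where at other times the oil bottle does. To be left alone.
- objective_spare: Spare microscope objective standing on its thread, 28 mm diameter, 47 mm high, origin at its base: a bystander, to be left alone.
Things that resemble listed ones, but are neither listed nor needed, are in the scene too. There is more than one size of the oil_bottle; the job needs the largest.

How it is judged:
By the outcome, as a careful person would: the job done as asked, in the order asked, and still so for the second after the job is handed in, with the robot touching nothing.
It also fails if it takes over 72 s, if anything falls off the work surface, if the arm or the gripper's body presses on something with over 40 N, if the wrist force passes 120 N, or if a joint passes its speed limit or range.

### The arm

A 6-joint arm with a two-finger parallel gripper is mounted at the origin on a cart in front of the work surface, level with it; the furniture and walls round the work are solid. World frame = base frame: x ahead of the robot, y to its left, z up, the work surface at z = 0. Lengths are in mm, angles in rad, forces in N, time in s.
With the tool pointing down it reaches from about 375 to 975 mm from the base axis. Payload 3.8 kg.
Tool frame: the origin (TCP) lies at the very end of the fingers, on their centre line; the grasp point (between the pads) lies 19 mm behind it; z points along the fingers, y is the line along which they close (so a half turn about z gives the same grasp; the last joint's range is limited). The gripper opens to 88 mm and grips with 3 to 60 N. Pads are 18 mm wide; open, the fingers measure 123 mm over their backs; the gripper's body (75 mm by 187 mm) begins 45 mm behind the grasp point.
Start: joints at [1.285, 0.264, 1.604, -0, 1.274, -0.037], TCP at [166.211, 654.211, 238.706] pointing down, gripper open.
Joint ranges: [-2.63, 2.63], [-0.94, 2.18], [0.31, 2.57], [-1.31, 4.45], [0, 2.66], [-2.55, 2.55]. Speed limits (rad/s): [2.57, 2.57, 3.14, 3.14, 3.14, 3.14].

### API

Orientations are given as a unit quaternion [w, x, y, z].
In Python, from rig import env gives the robot as it stands.
- The arm moves only by the tool apply_moves, never from a script. Its argument "commands" is a list of rows, each a list of 7 numbers: the turn, a rotation vector about the tool's x, y, z in units of 90 degrees (1.0 is 90 degrees), then the shift along the tool's x, y, z in units of 50 cm (1.0 is 50 cm), then the closure, from -1 (fully open) to 1 (shut). A call has 1 to 12 rows; each row is the pose to reach, as a shift and turn from the pose commanded when the call began, along the tool's axes at that moment; what a row does not reach only later rows make up. A row lasts 1/10 s, in which the tool goes at most 50 mm and 8.59 degrees, less where a joint would pass 70% of its speed; a pose out of reach is approached as far as the arm can. A call with a number of a shift or a turn outside -1 to 1 is refused whole. A call with a gripper value outside its range is refused whole. The fingers move at their own pace and stop on an object; "grip_force" is the grip in N (left out, the last holds). Time passes only in rows, so rows that repeat a pose let the fingers close. It gives the time, the measured TCP pose, the force, the opening and the grip force at its end, in the units of the state.
- env.get_state(): the state, without advancing time (a new reading comes with each control period).
- env.read_camera(name): name is "side" or "top"; returns a dict with "color" (420x560x3 uint8, red, green, blue), "intrinsics" (3x3 intrinsics, pixels), "camera_from_world" (4x4, takes a point from world to camera coordinates). Camera axes: x right, y down, z forward; pixel columns grow to the right and rows downward; lengths in mm; the calibration is good to about 2 mm. A picture is of the moment at which its call begins. There is no depth.
- env.sign_off(): hands the job in; it is judged then, once.
The state is a dict: "time": time; "qpos": joint angles; "qd": joint speeds; "effort": joint torques, N m; "eef_pos": TCP position; "eef_rot": TCP orientation; "force": force on the tool from outside, world axes, zero at the start; "ft_torque": the same for the moment, N m; "grip_width": finger opening in mm; "grip_force": force on a finger pad.
Only numpy, scipy, OpenCV 4.12 (cv2) and the standard library are available. Lean on these libraries where they do the work, as an engineer would, in place of code of your own. Each camera call takes 0.05 s, during which the arm holds its last target. There are 200 camera calls.

## Working session

There is one attempt and no reset: what is moved stays moved. The work goes in short steps, Python scripts to look and compute and a tool call to move; the robot and the scene stay as the last step left them, time stands still between calls to the robot, and variables do not carry over. Pictures are saved under pics/ and viewed, at most 10 in all, crops included, and the job is handed in when it is done.

Besides the shell and the picture viewer there is one more tool, called after "Request:" as a command line: name --pt "numbers of a row" for each row, then --argument value for the rest. apply_moves: Moves the arm, as the interface text tells. Shifts and turns lie within -1 to 1; 1 stands for 50 cm of shift or 90 degrees of turn. Its arguments: {"type":"object","properties":{"commands":{"type":"array"},"grip_force":{"type":"number"}},"required":["commands"]}

```bash
ls; mkdir -p pics
python3 - <<'E'
from rig import env
import cv2,numpy as np
for n in("side","top"):
    d=env.read_camera(n); cv2.imwrite(f"pics/{n}0.png",d["color"][:,:,::-1])
    print(n,d["intrinsics"].tolist(),np.round(d["camera_from_world"],4).tolist())
print(env.get_state())
E
```

```text
pics
side [[399.3654200172509, 0.0, 281.56057965897713], [0.0, 399.3654200172509, 203.73618328845322], [0.0, 0.0, 1.0]] [[-0.9661, -0.2572, 0.0207, 463.3545], [-0.1157, 0.3602, -0.9257, 148.9393], [0.2306, -0.8967, -0.3777, 867.8341], [0.0, 0.0, 0.0, 1.0]]
top [[409.26515828177986, 0.0, 279.8324810939895], [0.0, 409.26515828177986, 209.2271691580741], [0.0, 0.0, 1.0]] [[0.0005, -1.0, 0.008, 5.2455], [-0.9968, -0.0011, -0.08, 515.6743], [0.08, -0.008, -0.9968, 1072.5364], [0.0, 0.0, 0.0, 1.0]]
{'time': 0.1, 'qpos': array([ 1.28509662e+00,  2.64648590e-01,  1.60523538e+00, -1.96598799e-05,
        1.27369794e+00, -3.68916403e-02]), 'qd': array([ 0.00066444, -0.00204863, -0.00336086,  0.00010694,  0.00019022,
       -0.00067958]), 'effort': array([ 2.54654742e-04, -5.03624010e+01, -3.58072901e+01,  7.31065543e-02,
        2.33976217e-02, -4.55648455e-05]), 'eef_pos': array([166.03950455, 653.59750276, 237.5333134 ]), 'eef_rot': array([-1.50460081e-04,  1.24080471e-01,  9.92271660e-01, -9.83227215e-04]), 'force': array([-0.26716712,  0.11400436,  0.42033493]), 'ft_torque': array([0.03355897, 0.0569858 , 0.0045087 ]), 'grip_force': 0.0, 'grip_width': 88.26233855921554}
```

View pics/side0.png

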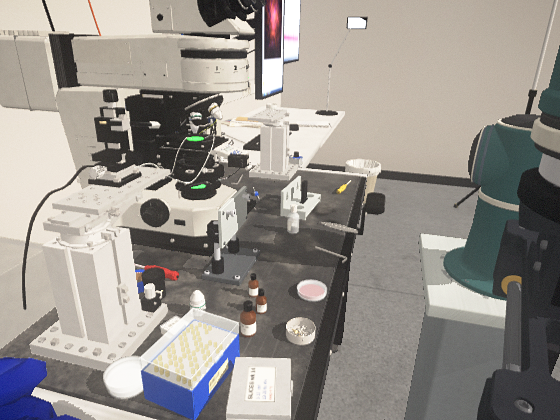

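View pics/top0.png

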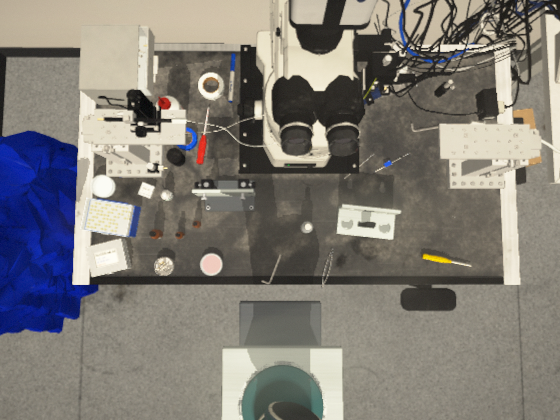

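Run:
```python
import cv2,numpy as np
t=cv2.imread("pics/top0.png");s=cv2.imread("pics/side0.png")
def c(im,x0,y0,x1,y1,f): return cv2.resize(im[y0:y1,x0:x1],None,fx=f,fy=f,interpolation=cv2.INTER_CUBIC)
a=c(t,140,170,220,250,4);b=c(t,180,170,260,250,4)
a=c(t,140,170,410,245,2.96)[:, :800]
x=c(s,190,170,330,345,2.1) 
cv2.imwrite("pics/c1.png",a)
cv2.imwrite("pics/c2.png",c(s,190,165,330,345,3.3)[:,:])
```

```text
(no output)
```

View pics/c1.png

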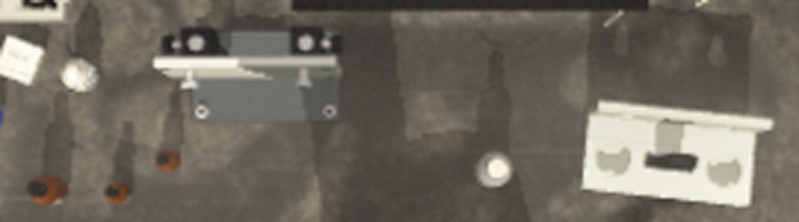

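View pics/c2.png

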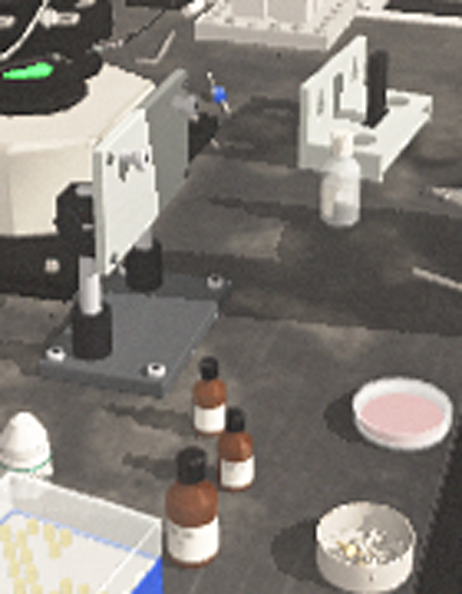

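Run:
```python
import cv2,numpy as np
t=cv2.imread("pics/top0.png");s=cv2.imread("pics/side0.png")
def c(im,x0,y0,f,w=400,h=300):
    o=cv2.resize(im[y0:y0+h//f+1,x0:x0+w//f+1],None,fx=f,fy=f,interpolation=cv2.INTER_CUBIC)[:h,:w].copy()
    for k in range(0,w,10*f): cv2.line(o,(k,0),(k,4),(0,0,255),1);cv2.putText(o,str(x0+k//f),(k+1,14),0,.33,(0,255,255),1)
    for k in range(10*f,h,10*f): cv2.line(o,(0,k),(4,k),(0,0,255),1);cv2.putText(o,str(y0+k//f),(5,k+4),0,.33,(0,255,255),1)
    return o
A=np.vstack([np.hstack([c(t,185,175,5),c(t,330,190,5)]),np.hstack([c(s,205,180,6),c(s,275,170,6)])])
cv2.imwrite("pics/c3.png",A)
```

```text
(no output)
```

View pics/c3.png

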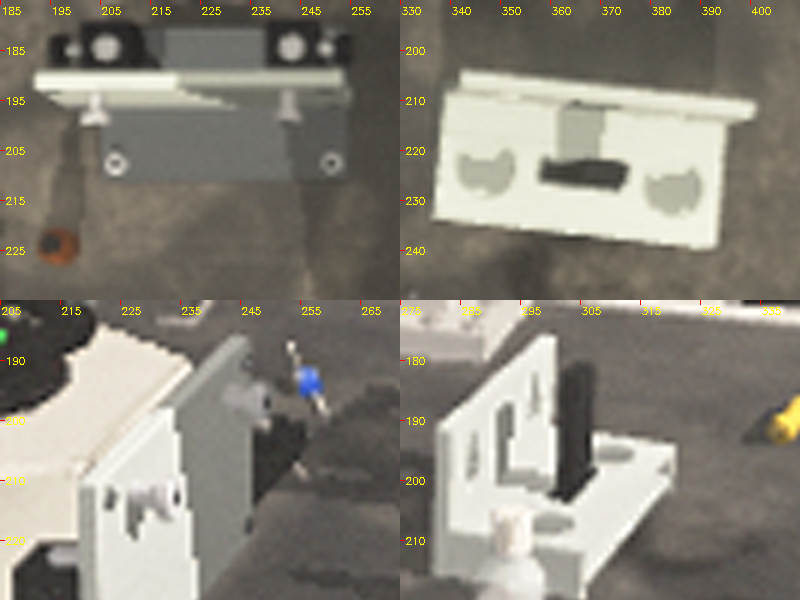

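```bash
cat > h.py <<'E'
import numpy as np
K={'side':np.array([[399.3654,0,281.5606],[0,399.3654,203.7362],[0,0,1]]),'top':np.array([[409.2652,0,279.8325],[0,409.2652,209.2272],[0,0,1]])}
from rig import env
def cams():
    r={}
    for n in K:
        d=env.read_camera(n); r[n]=(d["intrinsics"],d["camera_from_world"],d["color"])
    return r
def ray(c,uv):
    K,T=c[0],c[1]; R=T[:3,:3]; o=-R.T@T[:3,3]; d=R.T@np.linalg.solve(K,[*uv,1]); return o,d/np.linalg.norm(d)
def plane(c,uv,z):
    o,d=ray(c,uv); return o+d*(z-o[2])/d[2]
def tri(c1,u1,c2,u2):
    o,d=ray(c1,u1);p,e=ray(c2,u2)
    s=np.linalg.lstsq(np.c_[d,-e],p-o,rcond=None)[0]; a=o+d*s[0];b=p+e*s[1]
    return (a+b)/2,np.linalg.norm(a-b)
def proj(c,P):
    q=c[0]@(c[1][:3,:3]@np.array(P)+c[1][:3,3]); return q[:2]/q[2]
E
python3 - <<'E'
from h import *
np.set_printoptions(precision=1,suppress=True)
c=cams();T,S=c['top'],c['side']
# pixel centres: crop coordinate/f + x0 -0.5
f=lambda x,y:(x-.4,y-.4)
print("cam",ray(T,(0,0))[0],ray(S,(0,0))[0])
for n,a,b in [("plate+y",(192,193.3),(221,210.7)),("plate-y",(254,192.4),(246.5,188.3)),("pin+",(204,197.5),(229.7,213)),("pin-",(242.5,197),(247.5,197))]:
    print(n,tri(T,f(*a),S,f(*b)))
for n,a,z in [("scr+",(208.2,207.6),12),("scr-",(251.4,207.4),12),("base+",(205.6,211.2),12),("base-",(254.6,211.2),12),
 ("rk rear+",(342,204.2),74),("rk rear-",(401.3,210.8),74),("tray f+",(336.6,233.7),25),("tray f-",(393.3,239.6),25),("grip",(366.8,224.6),86),
 ("oil top",(183,0),62)]:
    print(n,plane(T,f(*a),z))
print("oil base side",[plane(S,f(*b),0) for b in [(248,335),(257,312),(253.5,295)]])
E
```

```text
cam [ 428.2   14.4 1110.3] [264.7 843.7 456.1]
plate+y (array([542.9, 212.4, 162.4]), np.float64(1.4721733596852904))
plate-y (array([545.1,  68.2, 156.8]), np.float64(0.1673195677041924))
pin+ (array([535.4, 187.2, 148.2]), np.float64(2.9679513088488267))
pin- (array([534.3,  95.6, 147.9]), np.float64(2.1150500918796356))
scr+ [521.6 199.3  12. ]
scr- [522.3  83.2  12. ]
base+ [511.9 206.2  12. ]
base- [512.   74.6  12. ]
rk rear+ [ 525.4 -151.2   74. ]
rk rear- [ 508.7 -302.1   74. ]
tray f+ [ 451.5 -143.8   25. ]
tray f- [ 436.  -294.1   25. ]
grip [ 473.  -210.9   86. ]
oil top [1074.5  266.3   62. ]
oil base side [array([448.4, 338.2,   0. ]), array([453.1, 275.7,   0. ]), array([476. , 227.8,   0. ])]
```

```bash
cat > plan.py <<'E'
import sys,numpy as np
from scipy.spatial.transform import Rotation as Ro
from rig import env
np.set_printoptions(precision=4,suppress=True)
def plan(x,y,z,yaw):  # yaw: world angle of the tool's y axis, deg; tool down
    s=env.get_state(); q=s['eef_rot']; R=Ro.from_quat([q[1],q[2],q[3],q[0]]).as_matrix()
    a=np.radians(yaw); ty=np.array([np.cos(a),np.sin(a),0]); tz=np.array([0,0,-1.]); T=np.c_[np.cross(ty,tz),ty,tz]
    rv=Ro.from_matrix(R.T@T).as_rotvec()/(np.pi/2); sh=R.T@(np.array([x,y,z])-s['eef_pos'])/500
    print("row",np.r_[rv,sh],"dist",500*np.linalg.norm(sh)," pos",s['eef_pos'],"F",s['force'],"M",s['ft_torque'],"w",s['grip_width'],"t",s['time'],"yaw",np.degrees(np.arctan2(R[1,1],R[0,1])),"tilt",np.degrees(R[:2,2]))
if __name__=="__main__": plan(*map(float,sys.argv[1:5]))
E
python3 plan.py 400 280 250 30
```

```text
row [-0.0009  0.0003  0.5083 -0.6375 -0.6094 -0.0234] dist 441.1205658176381  pos [166.0755 653.791  237.8759] F [-0.7279  0.3795  0.2343] M [ 0.029   0.0483 -0.0396] w 88.31239005221336 t 0.2 yaw 75.7439837118903 tilt [-0.0242 -0.0772]
```

Request:
apply_moves --pt "0 0 0.508 -0.6375 -0.6094 -0.0234 -1" --pt "0 0 0.508 -0.6375 -0.6094 -0.0234 -1" --pt "0 0 0.508 -0.6375 -0.6094 -0.0234 -1" --pt "0 0 0.508 -0.6375 -0.6094 -0.0234 -1" --pt "0 0 0.508 -0.6375 -0.6094 -0.0234 -1" --pt "0 0 0.508 -0.6375 -0.6094 -0.0234 -1" --pt "0 0 0.508 -0.6375 -0.6094 -0.0234 -1" --pt "0 0 0.508 -0.6375 -0.6094 -0.0234 -1" --pt "0 0 0.508 -0.6375 -0.6094 -0.0234 -1" --pt "0 0 0.508 -0.6375 -0.6094 -0.0234 -1"

```text
time: 1.2
eef_pos: [402.2, 276.7, 250.6]
eef_rot: [0.001, 0.502, 0.865, -0.0]
force: [0.3, 0.8, 0.6]
grip_width: 88.3
grip_force: 0.0
```

```bash
python3 plan.py 473 -222 180 -6.1
```

```text
row [ 0.0007  0.001   0.3978 -0.9362 -0.3713  0.1427] dist 508.5823730825281  pos [402.1981 276.6537 250.6227] F [0.2518 0.8314 0.5842] M [-0.0345  0.0474 -0.0696] w 88.34894730466316 t 1.2 yaw 29.70498227832507 tilt [ 0.0767 -0.0749]
```

Opening about 26 mm is needed before descending (30 mm gap behind the grip): closure ≈ 0.41.

Request:
apply_moves --pt "0 0 0.398 -0.936 -0.371 0.143 0.41" --pt "0 0 0.398 -0.936 -0.371 0.143 0.41" --pt "0 0 0.398 -0.936 -0.371 0.143 0.41" --pt "0 0 0.398 -0.936 -0.371 0.143 0.41" --pt "0 0 0.398 -0.936 -0.371 0.143 0.41" --pt "0 0 0.398 -0.936 -0.371 0.143 0.41" --pt "0 0 0.398 -0.936 -0.371 0.143 0.41" --pt "0 0 0.398 -0.936 -0.371 0.143 0.41" --pt "0 0 0.398 -0.936 -0.371 0.143 0.41" --pt "0 0 0.398 -0.936 -0.371 0.143 0.41" --pt "0 0 0.398 -0.936 -0.371 0.143 0.41" --pt "0 0 0.398 -0.936 -0.371 0.143 0.41"

```text
time: 2.4
eef_pos: [473.7, -218.2, 178.2]
eef_rot: [-0.001, 0.743, 0.67, -0.0]
force: [-0.2, 0.2, 0.2]
grip_width: 26.0
grip_force: 0.0
```

```bash
python3 plan.py 473 -222 95 -6.1
python3 - <<'E'
from h import *; import cv2
c=cams()
o=[]
for n,P in(('top',(366,223)),('side',(300,190))):
    x,y=P; im=c[n][2][:,:,::-1]; o.append(cv2.resize(im[y-42:y+42,x-35:x+35],None,fx=5.7,fy=5.7,interpolation=cv2.INTER_CUBIC))
cv2.imwrite("pics/c4.png",np.hstack(o))
s=env.get_state()['eef_pos']; print(proj(c['top'],s),proj(c['side'],s))
for z in(25,86): print(proj(c['side'],(473.3,-221.9,z)),proj(c['top'],(473.3,-221.9,z)))
E
```

```text
row [-0.0008 -0.0007  0.0018 -0.008  -0.0003  0.1664] dist 83.30627414845554  pos [ 473.6645 -218.1535  178.2148] F [-0.2397  0.1732  0.1931] M [-0.0733  0.0126  0.0544] w 25.977935905731265 t 2.4 yaw -5.939848519083007 tilt [-0.0666  0.0669]
[377.6216173  222.18007806] [305.12436245 149.77571469]
[303.35608112 200.7020116 ] [365.49783883 225.09156184]
[304.2351722  180.91970171] [370.76806655 224.08606317]
```

View pics/c4.png

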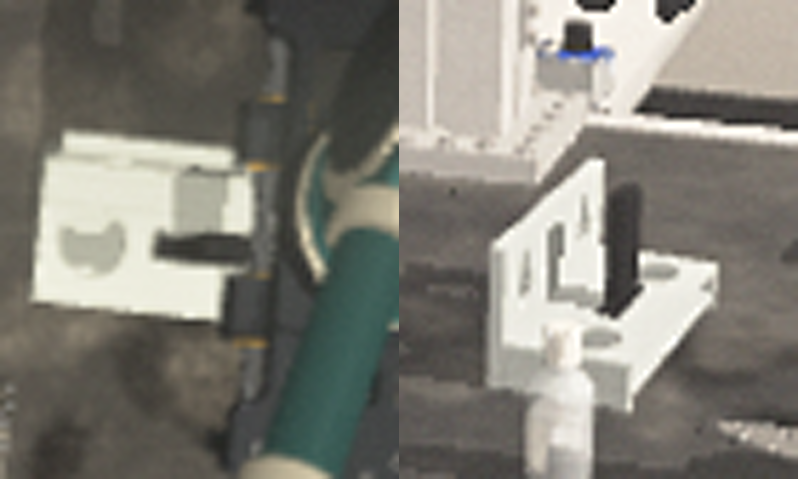

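Request:
apply_moves --pt "0 0 0.002 -0.008 0 0.08 0.41" --pt "0 0 0.002 -0.008 0 0.166 0.41" --pt "0 0 0.002 -0.008 0 0.2 0.41" --pt "0 0 0.002 -0.008 0 0.22 0.41" --pt "0 0 0.002 -0.008 0 0.24 0.41" --pt "0 0 0.002 -0.008 0 0.252 0.41" --pt "0 0 0.002 -0.008 0 0.252 0.41"

```text
time: 3.2
eef_pos: [473.6, -221.2, 53.1]
eef_rot: [0.0, 0.743, 0.67, 0.0]
force: [0.1, 0.7, 0.7]
grip_width: 26.2
grip_force: 0.0
```

```bash
python3 plan.py 473 -222 51 -6.1
```

```text
row [ 0.0002  0.      0.0018 -0.0017 -0.001   0.0041] dist 2.2810013710509778  pos [ 473.5715 -221.2111   53.0625] F [0.0813 0.6774 0.6897] M [-0.1021  0.0759 -0.0226] w 26.187558422861745 t 3.2 yaw -5.9401629133634986 tilt [ 0.0163 -0.0033]
```

Request:
apply_moves --pt "0 0 0.002 -0.002 -0.001 0.004 0.41" --pt "0 0 0.002 -0.002 -0.001 0.004 1" --pt "0 0 0.002 -0.002 -0.001 0.004 1" --pt "0 0 0.002 -0.002 -0.001 0.004 1" --pt "0 0 0.002 -0.002 -0.001 0.004 1" --pt "0 0 0.002 -0.002 -0.001 0.004 1" --grip_force 45

```text
time: 3.8
eef_pos: [473.4, -223.0, 51.6]
eef_rot: [0.001, 0.744, 0.668, 0.0]
force: [0.6, -1.1, 3.2]
grip_width: 11.8
grip_force: 45.0
```

```bash
python3 plan.py 460 -210 170 0
```

```text
row [ 0.001   0.0005 -0.0684  0.0229 -0.0291 -0.2368] dist 119.83739315302552  pos [ 473.4131 -223.0218   51.6297] F [ 0.5705 -1.124   3.1706] M [-0.1837 -0.002   0.0104] w 11.769368746498117 t 3.8 yaw -6.159999480133935 tilt [ 0.0843 -0.0491]
```

Request:
apply_moves --pt "0 0 0 0 0 -0.01 1" --pt "0 0 0 0 0 -0.04 1" --pt "0 0 0 0 0 -0.1 1" --pt "0 0 0 0 0 -0.16 1" --pt "0 0 0 0 0 -0.22 1" --pt "0 0 0 0 0 -0.23 1" --pt "0 0 0 0 0 -0.23 1" --pt "0 0 0 0 0 -0.23 1"

```text
time: 4.6
eef_pos: [471.0, -221.7, 163.5]
eef_rot: [-0.002, 0.744, 0.668, -0.001]
force: [0.2, -0.8, -5.4]
grip_width: 11.8
grip_force: 45.0
```

```bash
python3 plan.py 445 140.5 165 0.2
```

```text
row [-0.0025 -0.0011 -0.0706  0.7146 -0.1293 -0.0014] dist 363.11239963537747  pos [ 470.9919 -221.6779  163.5134] F [ 0.1799 -0.7912 -5.3549] M [-0.0403  0.1863 -0.0131] w 11.798439455987845 t 4.6 yaw -6.154055321719284 tilt [-0.2178  0.1111]
```

Request:
apply_moves --pt "-0.001 0 -0.006 0.02 -0.03 -0.002 1" --pt "-0.002 -0.001 -0.012 0.06 -0.06 -0.002 1" --pt "-0.0025 -0.001 -0.02 0.12 -0.08 -0.002 1" --pt "-0.0025 -0.001 -0.03 0.2 -0.1 -0.002 1" --pt "-0.0025 -0.001 -0.04 0.28 -0.11 -0.002 1" --pt "-0.0025 -0.001 -0.05 0.36 -0.12 -0.002 1" --pt "-0.0025 -0.001 -0.06 0.44 -0.129 -0.002 1" --pt "-0.0025 -0.001 -0.07 0.52 -0.129 -0.002 1" --pt "-0.0025 -0.001 -0.07 0.6 -0.129 -0.002 1" --pt "-0.0025 -0.001 -0.07 0.66 -0.129 -0.002 1" --pt "-0.0025 -0.001 -0.07 0.7 -0.129 -0.002 1" --pt "-0.0025 -0.001 -0.07 0.715 -0.129 -0.002 1"

```text
time: 5.8
eef_pos: [445.2, 141.2, 164.5]
eef_rot: [0.001, 0.705, 0.709, -0.001]
force: [-0.7, 0.2, -4.1]
grip_width: 11.6
grip_force: 45.0
```

```bash
python3 plan.py 450 140.5 153 0.2
python3 - <<'E'
from h import *; import cv2
c=cams()
def cc(n,x0,y0,w,h,f):
    im=c[n][2][:,:,::-1]; o=cv2.resize(im[y0:y0+h,x0:x0+w],None,fx=f,fy=f,interpolation=cv2.INTER_CUBIC)
    for k in range(0,w,10): cv2.putText(o,str(x0+k),(k*f,10),0,.33,(0,255,255),1);cv2.line(o,(k*f,0),(k*f,3),(0,0,255))
    for k in range(10,h,10): cv2.putText(o,str(y0+k),(0,k*f+3),0,.33,(0,255,255),1)
    return o
cv2.imwrite("pics/c5.png",np.vstack([cc('side',210,165,100,75,6)[:, :600],np.zeros((0,600,3),np.uint8)]))
cv2.imwrite("pics/c5t.png",cc('top',180,165,110,75,6))
E
```

```text
row [-0.0003  0.0015  0.001  -0.0014  0.0096  0.023 ] dist 12.46743095762168  pos [445.2105 141.2126 164.4887] F [-0.7493  0.2212 -4.0641] M [-0.1721  0.1986 -0.0614] w 11.577171051511874 t 5.8 yaw 0.2858588710654662 tilt [-0.0306 -0.1387]
```

View pics/c5.png

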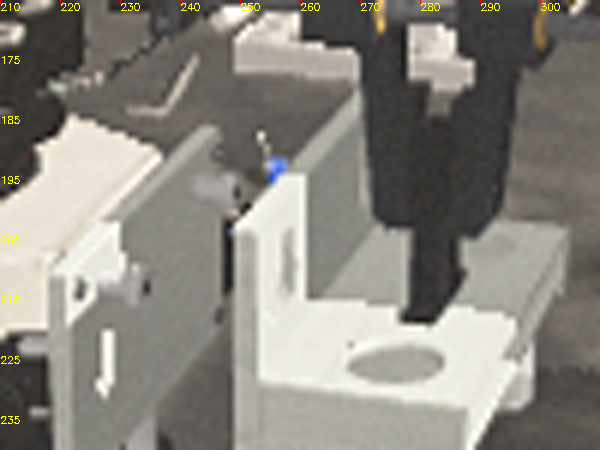

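Run:
```python
from h import *
np.set_printoptions(precision=2,suppress=True)
c=cams();S,T=c['side'],c['top']
# rack rear-top corners predicted
for y in(75,-75):
    P=np.array([445.2+44,142.2+y,112.9+74]); print("rack",P,proj(S,P),proj(T,P))
for x,y in((544,72),(544,-72)):
    for zp in(144,147,150):
        print("plate",zp,proj(S,(x,140.6+y,zp+14)),"pin",proj(S,(531,140.6+np.sign(y)*45,zp)),proj(T,(544,140.6+y,zp+14)),proj(T,(531,140.6+np.sign(y)*45,zp)))
```

```text
rack [489.2 217.2 186.9] [247.35 202.38] [186.69 214.92]
rack [489.2  67.2 186.9] [270.89 177.21] [253.19 214.99]
plate 144 [220.48 212.51] pin [232.55 214.67] [191.81 192.35] [204.34 198.53]
plate 147 [220.42 211.03] pin [232.51 213.24] [191.54 192.19] [204.12 198.4 ]
plate 150 [220.36 209.55] pin [232.47 211.81] [191.27 192.04] [203.89 198.26]
plate 144 [246.48 187.47] pin [248.08 198.41] [253.43 192.44] [242.34 198.58]
plate 147 [246.46 186.17] pin [248.06 197.09] [253.36 192.28] [242.23 198.45]
plate 150 [246.45 184.87] pin [248.05 195.78] [253.28 192.13] [242.13 198.31]
```

View pics/c5t.png

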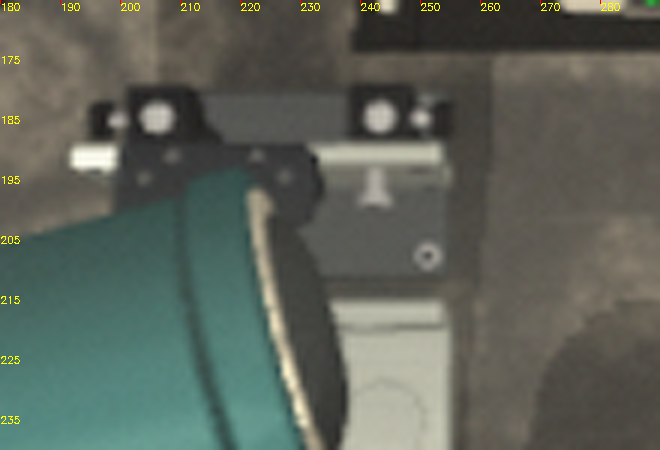

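```bash
python3 plan.py 480 140.1 154 0.3
```

```text
row [ 0.0009  0.0019 -0.0017  0.0023  0.068   0.0235] dist 35.97643374104146  pos [446.     138.8757 165.6963] F [-0.0976  0.2734 -4.6766] M [-0.0492  0.1531  0.0073] w 11.835083077386832 t 6.0 yaw 0.14356104249037543 tilt [ 0.0824 -0.1741]
```

Request:
apply_moves --pt "0 0 0 0 0.03 0.01 1" --pt "0 0 0 0 0.064 0.02 1" --pt "0 0 0 0 0.068 0.0235 1" --pt "0 0 0 0 0.068 0.0235 1" --pt "0 0 0 0 0.068 0.0235 1" --pt "0 0 0 0 0.068 0.0235 1"

```text
time: 6.6
eef_pos: [480.3, 139.5, 155.3]
eef_rot: [0.002, 0.706, 0.708, 0.001]
force: [-0.1, -0.7, -5.4]
grip_width: 11.9
grip_force: 45.0
```

Run:
```python
from h import *; import cv2
np.set_printoptions(precision=2,suppress=True)
for i in range(5):
    s=env.get_state(); print(s['time'],s['eef_pos'],s['force'],s['ft_torque'],np.round(s['eef_rot'],4)); c=cams()
def cc(n,x0,y0,w,h,f):
    im=c[n][2][:,:,::-1]; o=cv2.resize(im[y0:y0+h,x0:x0+w],None,fx=f,fy=f,interpolation=cv2.INTER_CUBIC)
    for k in range(0,w,5): cv2.putText(o,str(x0+k),(k*f,10),0,.33,(0,255,255),1);cv2.line(o,(k*f,0),(k*f,3),(0,0,255))
    for k in range(5,h,5): cv2.putText(o,str(y0+k),(0,k*f+3),0,.33,(0,255,255),1);cv2.line(o,(0,k*f),(3,k*f),(0,0,255))
    return o
cv2.imwrite("pics/c6.png",np.hstack([cc('side',214,170,40,58,10),cc('top',230,180,30,58,10)]))
```

```text
6.6 [480.33 139.51 155.32] [-0.09 -0.68 -5.37] [-0.11  0.19  0.  ] [0.   0.71 0.71 0.  ]
6.7 [480.55 139.78 155.47] [-0.1  -0.18 -4.65] [-0.11  0.19  0.  ] [0.   0.71 0.71 0.  ]
6.8 [480.72 139.93 155.52] [-0.82  1.29 -4.87] [-0.12  0.19 -0.04] [0.   0.71 0.71 0.  ]
6.9 [480.82 139.99 155.47] [ 0.35  0.8  -4.73] [-0.05  0.16 -0.02] [0.   0.71 0.71 0.  ]
7.0 [480.88 140.   155.41] [ 0.67  0.41 -4.72] [-0.08  0.2   0.  ] [0.   0.71 0.71 0.  ]
```

View pics/c6.png

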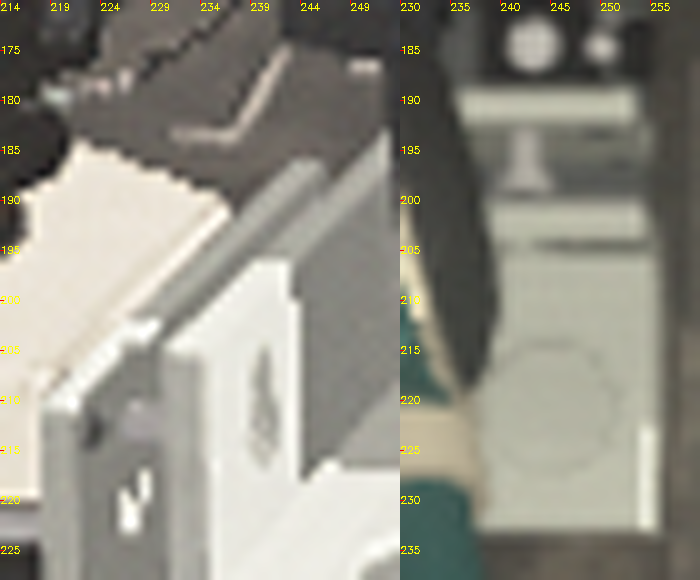

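```bash
python3 - <<'E'
from h import *
np.set_printoptions(precision=2,suppress=True)
c=cams();S,T=c['side'],c['top']
P=np.array([524.9,216,177.85]); print("near side",proj(S,P),proj(S,P+[0,0,1])-proj(S,P),proj(S,P+[1,0,0])-proj(S,P),proj(S,P+[0,1,0])-proj(S,P))
P=np.array([524.9,66,177.85]); print("far top",proj(T,P),"far side",proj(S,P),proj(T,P+[0,-1,0])-proj(T,P))
P=np.array([544,68.6,162]); print(proj(T,P),proj(T,P+[0,-1,0])-proj(T,P))
E
python3 plan.py 484 140 153.5 0.3
```

```text
near side [229.09 204.5 ] [-0.02 -0.51] [-0.51 -0.06] [-0.21  0.2 ]
far top [254.03 199.68] far side [255.13 179.37] [0.44 0.  ]
[253.33 192.23] [0.43 0.  ]
row [ 0.0024  0.0011 -0.0017  0.0001  0.0061  0.0036] dist 3.5665219568184563  pos [480.9271 139.938  155.3093] F [ 0.2134  0.2552 -5.3802] M [-0.1121  0.1462 -0.0037] w 11.753923345255274 t 7.2 yaw 0.1510638843727974 tilt [ 0.2202 -0.1015]
```

Request:
apply_moves --pt "0 0 0 0 0.002 0.0028 1" --pt "0 0 0 0 0.005 0.0028 1" --pt "0 0 0 0 0.008 0.0028 1" --pt "0 0 0 0 0.01 0.0028 1" --pt "0 0 0 0 0.01 0.0028 1" --pt "0 0 0 0 0.01 0.0028 1"

```text
time: 7.8
eef_pos: [486.0, 139.9, 153.9]
eef_rot: [0.002, 0.706, 0.708, 0.001]
force: [0.0, -1.0, -4.9]
grip_width: 11.4
grip_force: 45.0
```

```bash
python3 plan.py 489 140 153.9 0.3
```

```text
row [ 0.0024  0.0012 -0.0018  0.0002  0.0061  0.    ] dist 3.0455275819572405  pos [485.9566 139.8856 153.89  ] F [ 0.03   -0.9534 -4.8739] M [-0.0381  0.2082  0.0003] w 11.374414866727841 t 7.8 yaw 0.1418816050640067 tilt [ 0.2126 -0.1029]
```

Request:
apply_moves --pt "0 0 0 0 0.002 0 1" --pt "0 0 0 0 0.004 0 1" --pt "0 0 0 0 0.005 0 1" --pt "0 0 0 0 0.005 0 1"

```text
time: 8.2
eef_pos: [488.5, 139.9, 154.0]
eef_rot: [0.002, 0.706, 0.708, 0.001]
force: [-0.2, 0.7, -3.7]
grip_width: 11.6
grip_force: 45.0
```

```bash
python3 plan.py 491 140 153.9 0.3
```

```text
row [ 0.0025  0.0011 -0.0018  0.0002  0.0049  0.0001] dist 2.463168159699101  pos [488.5392 139.9063 153.9519] F [-0.2384  0.7235 -3.7311] M [-0.0805  0.1742 -0.0205] w 11.555318652320864 t 8.2 yaw 0.1399564517898106 tilt [ 0.2246 -0.0996]
```

Request:
apply_moves --pt "0 0 0 0 0.002 0 1" --pt "0 0 0 0 0.004 0 1" --pt "0 0 0 0 0.006 0 1" --pt "0 0 0 0 0.006 0 1" --pt "0 0 0 0 0.006 0 1"

```text
time: 8.7
eef_pos: [491.4, 139.9, 153.9]
eef_rot: [0.002, 0.706, 0.708, 0.001]
force: [0.1, -0.7, -4.3]
grip_width: 11.8
grip_force: 45.0
```

```bash
python3 plan.py 495 140 153.9 0.3
```

```text
row [ 0.0024  0.0012 -0.0017  0.0002  0.0071  0.    ] dist 3.5737145300404163  pos [491.428  139.891  153.8946] F [ 0.113  -0.6727 -4.3439] M [-0.1369  0.1629  0.0066] w 11.83159533825894 t 8.7 yaw 0.14293614158481383 tilt [ 0.212 -0.104]
```

Request:
apply_moves --pt "0 0 0 0 0.002 0 1" --pt "0 0 0 0 0.004 0 1" --pt "0 0 0 0 0.006 0 1" --pt "0 0 0 0 0.007 0 1" --pt "0 0 0 0 0.007 0 1"

```text
time: 9.2
eef_pos: [495.0, 139.9, 154.0]
eef_rot: [0.002, 0.706, 0.708, 0.001]
force: [0.4, 0.3, -5.2]
grip_width: 11.4
grip_force: 45.0
```

```bash
python3 plan.py 498 140 153.9 0.3
```

```text
row [ 0.0025  0.0011 -0.0017  0.0001  0.0059  0.0001] dist 2.9576291559492036  pos [495.0437 139.9319 153.9576] F [ 0.3982  0.2669 -5.1756] M [-0.0594  0.223   0.0032] w 11.350766969021933 t 9.2 yaw 0.14393345414093256 tilt [ 0.2234 -0.1   ]
```

Request:
apply_moves --pt "0 0 0 0 0.002 0 1" --pt "0 0 0 0 0.004 0 1" --pt "0 0 0 0 0.006 0 1" --pt "0 0 0 0 0.006 0 1"

```text
time: 9.6
eef_pos: [498.1, 139.9, 154.0]
eef_rot: [0.002, 0.706, 0.708, 0.001]
force: [-0.1, -0.1, -6.0]
grip_width: 11.6
grip_force: 45.0
```

```bash
python3 plan.py 500 140 153.9 0.3
```

```text
row [ 0.0026  0.0011 -0.0018  0.0001  0.0038  0.0002] dist 1.8817141478871997  pos [498.1217 139.9313 153.9894] F [-0.1408 -0.0807 -5.9772] M [-0.0946  0.2268 -0.0259] w 11.629097867129175 t 9.6 yaw 0.1408806952978408 tilt [ 0.2305 -0.0996]
```

Request:
apply_moves --pt "0 0 0 0 0.001 0 1" --pt "0 0 0 0 0.002 0 1" --pt "0 0 0 0 0.003 0 1" --pt "0 0 0 0 0.003 0 1" --pt "0 0 0 0 0.003 0 1"

```text
time: 10.1
eef_pos: [499.4, 139.9, 154.0]
eef_rot: [0.002, 0.706, 0.708, 0.001]
force: [0.4, -0.3, -5.8]
grip_width: 11.4
grip_force: 45.0
```

```bash
python3 plan.py 500 140 145 0.3
```

```text
row [ 0.0024  0.0011 -0.0017  0.0001  0.0011  0.0179] dist 8.983702610936833  pos [499.4359 139.9408 153.9658] F [ 0.3864 -0.2513 -5.8131] M [-0.0746  0.1734  0.0359] w 11.439861472173897 t 10.1 yaw 0.14454824984699297 tilt [ 0.2182 -0.1002]
```

Request:
apply_moves --pt "0 0 0 0 0.001 0 1" --pt "0 0 0 0 0.002 0 1" --pt "0 0 0 0 0.003 0 1" --pt "0 0 0 0 0.003 0 1" --pt "0 0 0 0 0.003 0 1"

```text
time: 10.6
eef_pos: [500.6, 139.9, 153.8]
eef_rot: [0.002, 0.706, 0.708, 0.0]
force: [-2.4, 0.2, -4.4]
grip_width: 11.8
grip_force: 45.0
```

```bash
python3 plan.py 500 140 145 0.3
```

```text
row [ 0.0019  0.0012 -0.0017  0.0003 -0.0012  0.0176] dist 8.836811798050412  pos [500.5687 139.8781 153.8177] F [-2.3983  0.1642 -4.377 ] M [-0.1051  0.5041  0.0087] w 11.819818222547323 t 10.6 yaw 0.14795775482986906 tilt [ 0.1715 -0.1103]
```

Request:
apply_moves --pt "0 0 0 0 -0.002 0 1" --pt "0 0 0 0 -0.002 0.002 1" --pt "0 0 0 0 -0.002 0.004 1" --pt "0 0 0 0 -0.002 0.006 1" --pt "0 0 0 0 -0.002 0.008 1" --pt "0 0 0 0 -0.002 0.01 1" --pt "0 0 0 0 -0.002 0.01 1"

```text
time: 11.3
eef_pos: [499.8, 139.9, 148.7]
eef_rot: [0.002, 0.706, 0.708, 0.001]
force: [-0.7, 0.3, -4.5]
grip_width: 11.8
grip_force: 45.0
```

```bash
python3 plan.py 500 140 140 0.3
```

```text
row [ 0.0022  0.0012 -0.0017  0.0003  0.0003  0.0175] dist 8.730662704969431  pos [499.8299 139.8845 148.7282] F [-0.7299  0.2621 -4.5431] M [-0.0621  0.1887  0.0043] w 11.786113007588652 t 11.3 yaw 0.14319985773053975 tilt [ 0.1996 -0.1071]
```

Request:
apply_moves --pt "0 0 0 0 0 0.002 1" --pt "0 0 0 0 0 0.004 1" --pt "0 0 0 0 0 0.006 1" --pt "0 0 0 0 0 0.008 1" --pt "0 0 0 0 0 0.01 1" --pt "0 0 0 0 0 0.01 1" --pt "0 0 0 0 0 0.01 1"

```text
time: 12.0
eef_pos: [500.3, 139.9, 144.4]
eef_rot: [0.002, 0.706, 0.708, 0.001]
force: [-1.3, -1.2, -0.5]
grip_width: 11.5
grip_force: 45.0
```

```bash
python3 plan.py 500 140 140 0.3
```

```text
row [ 0.0029  0.0012 -0.0017  0.0003 -0.0006  0.0089] dist 4.454453101431353  pos [500.275  139.8596 144.4437] F [-1.3191 -1.164  -0.506 ] M [-0.2359  0.2388  0.0251] w 11.537705882268064 t 12.0 yaw 0.14574456902065117 tilt [ 0.2626 -0.1035]
```

Run:
```python
from h import *; import cv2
np.set_printoptions(precision=2,suppress=True)
F=[];M=[]
for i in range(4):
    c=cams(); s=env.get_state(); F.append(s['force']);M.append(s['ft_torque'])
print(np.array(F),np.mean(F,0),np.mean(M,0),s['eef_pos'],s['time'])
cv2.imwrite("pics/s7.png",c['side'][2][:,:,::-1]);cv2.imwrite("pics/t7.png",c['top'][2][:,:,::-1])
a=lambda P:proj(c['side'],P)
b=s['eef_pos'][2]-51.6
# expected top-edge line of rack (front top edge) and brightness profile down columns
for y in(60,40,-40,-60):
    for nm,x,z in(("rackfront",536.,b+74),):
        p=a((x,141+y,z)); u=int(round(p[0])); v=int(round(p[1])); print(y,p,c['side'][2][v-7:v+8,u].mean(1).astype(int))
```

```text
[[-1.84 -1.28  0.06]
 [-2.33 -1.6  -0.34]
 [-0.47 -0.87  0.29]
 [-0.65 -0.76 -0.18]] [-1.32 -1.13 -0.04] [-0.27  0.23  0.04] [500.24 139.91 144.18] 12.4
60 [226.72 206.48] [236 228 184 196 232 235 235 233 229 229 228 230 228 227 228]
40 [230.69 202.66] [238 173 160 164 227 235 235 229 227 228 229 230 210 186 206]
-40 [244.85 189.02] [55 61 57 54 61 59 58 62 59 57 55 62 56 61 58]
-60 [248.02 185.97] [52 52 56 56 59 53 57 51 54 59 58 54 53 58 57]
```

Request:
apply_moves --pt "0 0 0 0 0 -0.002 1" --pt "0 0 0 -0.001 0 -0.003 1" --pt "0 0 0 -0.002 0 -0.003 1" --pt "0 0 0 -0.002 0 -0.001 1" --pt "0 0 0 -0.002 0 0.001 1" --pt "0 0 0 -0.002 0 0.003 1" --pt "0 0 0 -0.002 0 0.003 1" --pt "0 0 0 -0.002 0 0.003 1"

```text
time: 13.2
eef_pos: [499.8, 139.2, 142.1]
eef_rot: [0.002, 0.706, 0.708, 0.001]
force: [0.4, 5.4, -4.9]
grip_width: 11.7
grip_force: 45.0
```

```bash
cat > rd.py <<'E'
from rig import env
import numpy as np
np.set_printoptions(precision=2,suppress=True)
F=[];M=[]
for i in range(3):
    s=env.get_state();F.append(s['force']);M.append(s['ft_torque']);env.read_camera("top")
print(np.mean(F,0),np.mean(M,0),s['eef_pos'],s['time'])
E
python3 rd.py
```

```text
[ 1.05  5.17 -5.49] [0.71 0.   0.18] [499.8  139.18 142.04] 13.3
```

Request:
apply_moves --pt "0 0 0 0.0008 0 0 1" --pt "0 0 0 0.0008 0 0.001 1" --pt "0 0 0 0.0008 0 0.002 1" --pt "0 0 0 0.0008 0 0.003 1" --pt "0 0 0 0.0008 0 0.003 1"

```text
time: 13.85
eef_pos: [499.5, 138.7, 140.6]
eef_rot: [0.002, 0.706, 0.708, -0.0]
force: [0.0, 0.9, -5.0]
grip_width: 11.6
grip_force: 45.0
```

```bash
python3 rd.py
```

```text
[-0.28  0.73 -5.4 ] [0.01 0.27 0.02] [499.65 138.84 140.7 ] 13.95
```

Request:
apply_moves --pt "0 0 0 0 0 0.001 1" --pt "0 0 0 0 0 0.002 1" --pt "0 0 0 0 0 0.003 1" --pt "0 0 0 0 0 0.004 1" --pt "0 0 0 0 0 0.004 1" --pt "0 0 0 0 0 0.004 1"

```text
time: 14.6
eef_pos: [500.2, 139.1, 139.7]
eef_rot: [0.002, 0.706, 0.708, 0.001]
force: [-5.2, -3.0, 4.0]
grip_width: 11.7
grip_force: 45.0
```

```bash
python3 rd.py
```

```text
[-4.41 -3.2   4.53] [-0.48  0.6   0.03] [500.16 139.11 139.67] 14.7
```

Request:
apply_moves --pt "0 0 0 -0.0006 -0.0004 -0.0008 1" --pt "0 0 0 -0.0006 -0.0004 -0.0008 1" --pt "0 0 0 -0.0006 -0.0004 -0.0008 1"

```text
time: 15.05
eef_pos: [500.1, 139.1, 139.7]
eef_rot: [0.002, 0.706, 0.708, 0.001]
force: [-2.2, -2.4, 2.4]
grip_width: 11.7
grip_force: 45.0
```

```bash
python3 rd.py
```

```text
[-2.53 -2.15  3.1 ] [-0.35  0.39 -0.  ] [500.14 139.08 139.65] 15.15
```

Request:
apply_moves --pt "0 0 0 0 0 0 1" --pt "0 0 0 0 0 0 1" --pt "0 0 0 0 0 0 0.65" --pt "0 0 0 0 0 0 0.55" --pt "0 0 0 0 0 0 0.5" --pt "0 0 0 0 0 0 0.5" --grip_force 8

```text
time: 15.8
eef_pos: [499.8, 139.1, 139.1]
eef_rot: [0.002, 0.706, 0.708, 0.001]
force: [-0.6, 0.5, 0.6]
grip_width: 22.0
grip_force: 0.0
```

```bash
python3 rd.py
python3 - <<'E'
from rig import env
import cv2
cv2.imwrite("pics/s8.png",env.read_camera("side")["color"][:,:,::-1])
E
```

```text
[-0.49  0.11  0.08] [-0.06  0.04 -0.02] [499.8  139.06 139.25] 15.9
```

Request:
apply_moves --pt "0 0 0 0 0 -0.02 0.5" --pt "0 0 0 0 0 -0.06 0.5" --pt "0 0 0 0 0 -0.12 0.5" --pt "0 0 0 0 0 -0.2 0.5" --pt "0 0 0 0 -0.04 -0.24 0.2" --pt "0 0 0 0 -0.1 -0.24 0" --pt "0 0 0 0 -0.1 -0.24 0"

```text
time: 16.7
eef_pos: [447.5, 139.2, 261.0]
eef_rot: [0.002, 0.706, 0.708, 0.001]
force: [-0.1, -0.9, -0.6]
grip_width: 43.1
grip_force: 0.0
```

```bash
python3 - <<'E'
from h import *; import cv2
np.set_printoptions(precision=1,suppress=True)
c=cams();T,S=c['top'],c['side']
cv2.imwrite("pics/s9.png",S[2][:,:,::-1]);cv2.imwrite("pics/t9.png",T[2][:,:,::-1])
a=cv2.imread("pics/s8.png").astype(int)[:,:,::-1]
d=np.abs(a-S[2]).sum(2)[200:260,205:262]; print("rack region diff>60:",(d>60).sum())
def blobs(n,lo,hi):
    im=c[n][2]; h=cv2.cvtColor(im,cv2.COLOR_RGB2HSV); m=cv2.inRange(h,lo,hi)
    k,l,st,ce=cv2.connectedComponentsWithStats(m)
    return [(st[i].tolist(),ce[i]) for i in range(1,k) if st[i][4]>15]
for n in('top','side'):
    for b in blobs(n,(3,110,40),(16,255,220)): print(n,b)
E
python3 plan.py 448 338 130 0
```

```text
rack region diff>60: 251
top ([203, 77, 16, 8, 39], array([209.8,  80. ]))
side ([88, 0, 6, 17, 17], array([90.6,  8. ]))
side ([94, 18, 6, 17, 17], array([96.6, 26. ]))
side ([249, 280, 9, 9, 61], array([253.5, 283.9]))
side ([256, 296, 11, 9, 66], array([261.5, 299.8]))
side ([243, 311, 13, 14, 119], array([250.1, 317.1]))
row [ 0.0036  0.0009  0.0019  0.398  -0.003   0.2595] dist 237.56901150709962  pos [449.3363 139.177  260.0256] F [-0.1754  0.0787 -0.2493] M [-0.0457  0.0497 -0.0007] w 44.32261837231953 t 16.8 yaw 0.167496131349904 tilt [ 0.3268 -0.0787]
```

Run:
```python
from h import *; import cv2
np.set_printoptions(precision=1,suppress=True)
c=cams();T,S=c['top'],c['side']
print(plane(S,(247.8,331.4),0),plane(S,(247.8,303),62),plane(T,(152.1,233.2),62))
im=cv2.imread("pics/top0.png")[222:248,140:172]; h=cv2.cvtColor(im,cv2.COLOR_BGR2HSV)
m=cv2.inRange(h,(2,100,40),(18,255,255));y,x=np.nonzero(m);print("brown",x.min()+140,x.max()+140,y.min()+222,y.max()+222)
m=(im.max(2)<55);y,x=np.nonzero(m);k=(x<18);print("dark",np.median(x[k])+140,np.median(y[k])+222,k.sum())
print([proj(T,(448,338,z)) for z in(62,49,0)], [proj(S,(448,338,z)) for z in(62,49,0)])
a=cv2.imread("pics/s8.png").astype(int)[:,:,::-1]
for nm in("s7","s9"):
    b=cv2.imread(f"pics/{nm}.png").astype(int)[:,:,::-1]
    print(nm,[(np.abs(a-b).sum(2)[v:v+20,215:236]>60).sum() for v in(200,220,240)])
```

```text
[450.7 330.6   0. ] [448.1 335.9  62. ] [450.6 331.9  62. ]
brown 151 162 230 238
dark 153.0 234.0 5
[array([149.7, 234.2]), array([151.2, 234.3]), array([156.8, 234.7])] [array([247.4, 303.8]), array([247.5, 310.4]), array([247.8, 334.6])]
s7 [np.int64(53), np.int64(40), np.int64(34)]
s9 [np.int64(43), np.int64(4), np.int64(5)]
```

Request:
apply_moves --pt "0.003 0.001 0.002 0.1 0 0.05 0" --pt "0.003 0.001 0.002 0.2 0 0.1 0" --pt "0.003 0.001 0.002 0.3 0 0.18 0" --pt "0.003 0.001 0.002 0.386 0 0.26 0" --pt "0.003 0.001 0.002 0.386 0 0.3 0" --pt "0.003 0.001 0.002 0.386 0 0.3 0" --pt "0.003 0.001 0.002 0.386 0 0.3 0" --pt "0.003 0.001 0.002 0.386 0 0.3 0"

```text
time: 17.7
eef_pos: [450.8, 331.8, 110.2]
eef_rot: [0.0, 0.708, 0.707, 0.0]
force: [-0.0, -0.5, -0.4]
grip_width: 43.8
grip_force: 0.0
```

```bash
python3 plan.py 450 332 25 0
```

```text
row [ 0.0005 -0.0003 -0.0007  0.0004 -0.0017  0.1703] dist 85.15857393534502  pos [450.7668 331.7761 110.1548] F [-0.0006 -0.5019 -0.389 ] M [-0.0732  0.0263  0.0042] w 43.76367893366733 t 17.7 yaw -0.0673606304801181 tilt [0.0495 0.0302]
```

Request:
apply_moves --pt "0 0 0 0 -0.001 0.04 0" --pt "0 0 0 0 -0.001 0.08 0" --pt "0 0 0 0 -0.001 0.12 0" --pt "0 0 0 0 -0.001 0.15 0" --pt "0 0 0 0 -0.001 0.17 0" --pt "0 0 0 0 -0.001 0.17 0" --pt "0 0 0 0 -0.001 0.17 0" --pt "0 0 0 0 -0.001 0.17 1" --pt "0 0 0 0 -0.001 0.17 1" --pt "0 0 0 0 -0.001 0.17 1" --pt "0 0 0 0 -0.001 0.17 1" --pt "0 0 0 0 -0.001 0.17 1" --grip_force 15

```text
time: 18.9
eef_pos: [449.4, 332.2, 24.6]
eef_rot: [-0.0, 0.707, 0.707, 0.0]
force: [0.6, -0.3, 3.8]
grip_width: 25.3
grip_force: 15.0
```

```bash
python3 plan.py 445 300 180 45
```

```text
row [ 0.0003 -0.0003 -0.5003 -0.0643 -0.0087 -0.3109] dist 158.79532401943345  pos [449.4121 332.2261  24.5717] F [ 0.5865 -0.2864  3.8028] M [-0.1192  0.1537  0.0174] w 25.27341937334266 t 18.9 yaw -0.030897206077378104 tilt [0.0159 0.0317]
```

Request:
apply_moves --pt "0 0 0 0 0 -0.03 1" --pt "0 0 0 0 0 -0.1 1" --pt "0 0 -0.09 0 0 -0.18 1" --pt "0 0 -0.18 0 0 -0.26 1" --pt "0 0 -0.27 0 0 -0.32 1" --pt "0 0 -0.36 0 0 -0.34 1" --pt "0 0 -0.45 0 0 -0.34 1" --pt "0 0 -0.54 -0.02 0 -0.34 1" --pt "0 0 -0.63 -0.06 0 -0.34 1" --pt "0 0 -0.72 -0.12 0 -0.34 1" --pt "0 0 -0.81 -0.18 0 -0.34 1" --pt "0 0 -0.9 -0.24 0 -0.34 1"

```text
time: 20.1
eef_pos: [448.4, 210.8, 194.4]
eef_rot: [-0.0, 0.075, 0.997, -0.0]
force: [0.0, 1.0, -0.6]
grip_width: 25.5
grip_force: 15.0
```

```bash
python3 plan.py 470 190.2 190 90
```

```text
row [-0.0002 -0.0006 -0.0962 -0.049  -0.0342  0.0087] dist 30.174515744384923  pos [448.3817 210.7925 194.3705] F [ 0.0028  0.9832 -0.633 ] M [ 0.0386  0.0009 -0.0018] w 25.52828997333238 t 20.1 yaw 81.34119268885568 tilt [-0.0527 -0.0167]
```

Request:
apply_moves --pt "0 0 -0.09 -0.02 -0.03 0 1" --pt "0 0 -0.095 -0.04 -0.034 0.005 1" --pt "0 0 -0.095 -0.049 -0.034 0.009 1" --pt "0 0 -0.095 -0.049 -0.034 0.009 1" --pt "0 0 -0.095 -0.049 -0.034 0.009 1"

```text
time: 20.6
eef_pos: [470.3, 191.9, 189.1]
eef_rot: [-0.001, 0.005, 1.0, -0.0]
force: [0.2, -0.0, -0.4]
grip_width: 25.4
grip_force: 15.0
```

```bash
python3 plan.py 500 190.2 170 90
python3 - <<'E'
from h import *; import cv2
np.set_printoptions(precision=1,suppress=True)
c=cams();s=env.get_state()['eef_pos']
def cc(n,x0,y0,w,h,f):
    im=c[n][2][:,:,::-1]; o=cv2.resize(im[y0:y0+h,x0:x0+w],None,fx=f,fy=f,interpolation=cv2.INTER_CUBIC)
    for k in range(0,w,5): cv2.putText(o,str(x0+k),(k*f,10),0,.33,(0,255,255),1);cv2.line(o,(k*f,0),(k*f,3),(0,0,255))
    for k in range(5,h,5): cv2.putText(o,str(y0+k),(0,k*f+3),0,.33,(0,255,255),1);cv2.line(o,(0,k*f),(3,k*f),(0,0,255))
    return o
cv2.imwrite("pics/c10.png",cc('side',202,160,80,75,8)[:600,:640])
S=c['side']
print(s,"bottle base",proj(S,s+[0,0,-24.6]),"tcp",proj(S,s))
for y in(190.2,): print("pocket floor/top",proj(S,(500,y,97.1)),proj(S,(500,y,113.1)))
for P in((544,215,162.1),(544,65,162.1),(536,215,162.1),(470,215,113.1),(470,65,113.1)): print(P,proj(S,P))
E
```

```text
row [-0.0001 -0.0011 -0.0059 -0.0595 -0.0029  0.0381] dist 35.34811279625033  pos [470.3116 191.9323 189.1072] F [ 0.158  -0.0286 -0.363 ] M [ 0.0515  0.0038 -0.0054] w 25.409732425458987 t 20.6 yaw 89.46925713973215 tilt [-0.1018 -0.0088]
[470.2 191.9 189.2] bottle base [261.7 209.8] tcp [261.8 197.5]
pocket floor/top [247.3 239.6] [247.2 232.2]
(544, 215, 162.1) [219.9 211. ]
(544, 65, 162.1) [247.  185.2]
(536, 215, 162.1) [223.9 211.5]
(470, 215, 113.1) [258. 240.]
(470, 65, 113.1) [279.2 209.8]
```

View pics/c10.png

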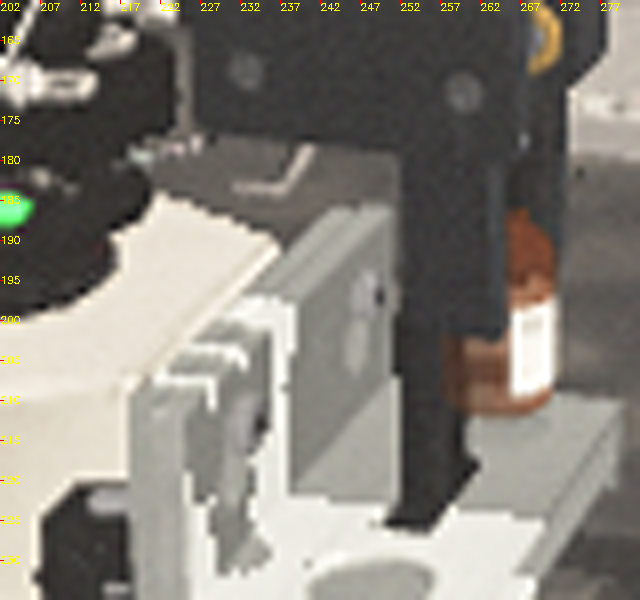

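```bash
cat > bt.py <<'E'
from h import *; import cv2
np.set_printoptions(precision=1,suppress=True)
s=env.get_state()['eef_pos'];c=cams();S=c['side'];s=(s+env.get_state()['eef_pos'])/2
p=proj(S,s+[0,0,-24.6+8]); im=S[2].astype(int)
for v in range(int(p[1])-5,int(p[1])+8):
    r=im[v,int(p[0])-14:int(p[0])+15]; m=(r[:,0]-r[:,2]>22)|0; x=np.nonzero(m)[0]
    print(v,(x.min()+int(p[0])-14,x.max()+int(p[0])-14) if len(x) else None, ''.join('B' if k else ('w' if q.sum()>600 else ('k' if q.sum()<170 else '.')) for k,q in zip(m,r)))
print("start col",int(p[0])-14,"pred",p,s,"du/dx",proj(S,s+[1,0,0])-proj(S,s))
E
python3 bt.py
```

```text
200 (np.int64(265), np.int64(265)) ....kkkk.kk.....k.Bwwwww.....
201 (np.int64(265), np.int64(271)) .....kkkk...k.kkk.BwwwwwB....
202 (np.int64(258), np.int64(271)) ....kkkkkk.BBBB.B.BwwwwwB....
203 (np.int64(258), np.int64(271)) ....kkk.k..BBBBBBBBwwwwwB....
204 (np.int64(257), np.int64(271)) ....kkk.kkBBBBBBBBBwwwwwB....
205 (np.int64(258), np.int64(271)) ....kkkkkkkBBBBBBBBwwwwwB....
206 (np.int64(258), np.int64(265)) ....kkkk.k.BBBBBBBBwwwww.....
207 (np.int64(258), np.int64(265)) ......k.k..BBBBBBBBwwwww.....
208 (np.int64(258), np.int64(270)) ......kkk..BBBBBBBBwwwBB.....
209 (np.int64(258), np.int64(270)) ......kkk..BBBBBBBBBBBBB.....
210 (np.int64(259), np.int64(270)) ......kk....BBBBBBBBBBBB.....
211 (np.int64(260), np.int64(268)) ......kkk...kBBBBBBBBB.......
212 (np.int64(263), np.int64(264)) ......kkkk..k...BB...........
start col 247 pred [261.7 205.8] [470.2 191.8 189.2] du/dx [-0.5 -0.1]
```

Request:
apply_moves --pt "0 0 -0.006 -0.03 -0.003 0.03 1" --pt "0 0 -0.006 -0.06 -0.003 0.06 1" --pt "0 0 -0.006 -0.064 -0.003 0.078 1" --pt "0 0 -0.006 -0.064 -0.003 0.078 1" --pt "0 0 -0.006 -0.064 -0.003 0.078 1" --pt "0 0 -0.006 -0.064 -0.003 0.078 1"

```text
time: 21.4
eef_pos: [502.3, 189.7, 151.0]
eef_rot: [-0.0, -0.001, 1.0, 0.0]
force: [0.1, 1.0, -0.4]
grip_width: 25.5
grip_force: 15.0
```

```bash
python3 bt.py;python3 plan.py 502.5 190.2 145 90
```

```text
216 (np.int64(249), np.int64(249)) .....w.k.......k..Bwwwww.kkkk
217 (np.int64(249), np.int64(249)) .....w.kkkk.k.....Bwwwww.kkkk
218 (np.int64(249), np.int64(249)) .....ww......kkkk.Bwwwww.kkkk
219 (np.int64(241), np.int64(249)) .....ww...BBBBBBBBBwwwww.kkkk
220 (np.int64(242), np.int64(249)) .....ww....BBBBBBBBwwwww.kkkk
221 (np.int64(242), np.int64(249)) .....ww....BBBBBBBBwwwww.kkk.
222 (np.int64(242), np.int64(249)) ...wwwwww..BBBBBBBBwwwww.kk..
223 (np.int64(241), np.int64(249)) ...wwwwwwwBBBBBBBBBwwwww.k...
224 (np.int64(242), np.int64(254)) ...wwwwwwwwBBBBBBBBwwwBB.k...
225 (np.int64(242), np.int64(254)) ...wwwwwwwwBBBBBBBBBBBBBk.www
226 (np.int64(243), np.int64(253)) ...wwwwwwwwwBBBBBBBBBBB..wwww
227 (np.int64(244), np.int64(252)) .........wwwwBBBBBBBBBwwwwwww
228 (np.int64(246), np.int64(249)) ............wwwBBBBwwwwwwwwww
start col 231 pred [245.9 221.9] [502.4 189.7 151.1] du/dx [-0.5 -0.1]
row [ 0.0002  0.0002  0.0007 -0.      0.0011  0.0124] dist 6.230762880834629  pos [502.494  189.666  151.2078] F [ 0.2015  0.1103 -0.1817] M [ 0.0392 -0.0006  0.0258] w 25.311753390320213 t 21.5 yaw 90.0638433306429 tilt [0.0218 0.0155]
```

Run:
```python
import cv2,numpy as np
g=cv2.imread("pics/s9.png")[:,:,::-1].astype(int).sum(2)//3
for v in range(226,243): print(v,' '.join(f"{k:3d}" for k in g[v,234:264]))
```

```text
226 236 235 232 233 233 234 233 234 232 230 230 231 233 233 226 230 228 177 179 124 125 126 230 239 235 234 234 233 232 233
227 235 235 233 233 233 234 234 234 232 230 230 233 233 232 233 237 238 234 235 230 227 228 239 235 234 234 234 232 232 233
228 236 233 233 234 236 235 234 231 228 230 233 233 234 234 237 236 238 237 235 238 238 236 234 233 235 233 235 232 233 233
229 235 232 234 233 235 236 233 229 239 244 249 245 236 232 227 221 224 219 224 235 236 235 233 235 234 235 233 231 233 234
230 233 233 234 235 236 235 181 238 249 240 232 216 203 200 192 182 178 174 174 185 193 220 236 235 235 233 231 230 233 233
231 234 235 234 236 234 230 232 239 223 187 176 174 168 170 164 167 164 164 163 163 154 165 212 236 234 234 231 232 232 232
232 233 235 236 236 231 233 228 189 174 161 166 165 167 165 164 165 167 169 169 171 165 149 203 235 234 232 233 234 232 231
233 234 236 235 230 231 236 196 163 163 166 165 167 167 167 165 170 169 170 166 169 170 160 219 234 234 233 234 234 232 232
234 236 236 231 231 232 235 200 162 161 163 163 164 163 162 167 164 170 165 166 167 167 199 233 233 233 234 
[... 307 characters left out ...]
 239 236 235 236 237 236 235 238 237 236 235 234 233 235 236 234 232 228 234 235
238 167 167 172 175 184 178 198 184 192 207 204 234 234 233 240 240 237 235 238 236 234 233 235 237 236 233 228 230 235 234
239 168 167 168 168 167 170 169 171 166 174 172 189 191 186 193 193 206 205 222 229 226 239 240 238 235 232 231 234 234 235
240 169 170 168 168 171 172 170 169 169 169 169 168 171 167 166 162 170 170 176 180 184 192 193 204 196 230 233 236 233 245
241 167 171 172 170 173 169 168 167 170 167 167 169 166 168 170 168 167 166 168 164 158 164 163 163 164 234 236 234 235 237
242 167 171 166 169 169 166 169 168 166 168 172 172 170 166 168 170 168 170 169 171 168 166 166 163 161 235 234 234 250 161
```

Request:
apply_moves --pt "0 0 0 0 0.001 0.01 1" --pt "0 0 0 0 0.001 0.02 1" --pt "0 0 0 0 0.001 0.028 1" --pt "0 0 0 0 0.001 0.036 1" --pt "0 0 0 0 0.001 0.044 1" --pt "0 0 0 0 0.001 0.044 1" --pt "0 0 0 0 0.001 0.044 1"

```text
time: 22.2
eef_pos: [502.3, 189.9, 128.1]
eef_rot: [-0.001, -0.0, 1.0, -0.0]
force: [0.8, 0.6, -0.3]
grip_width: 25.6
grip_force: 15.0
```

```bash
python3 rd.py
```

```text
[ 0.21  0.39 -0.37] [ 0.03  0.02 -0.01] [502.55 189.97 128.47] 22.3
```

Request:
apply_moves --pt "0 0 0 0 0 0.004 1" --pt "0 0 0 0 0 0.008 1" --pt "0 0 0 0 0 0.011 1" --pt "0 0 0 0 0 0.0125 1" --pt "0 0 0 0 0 0.0125 1"

```text
time: 22.85
eef_pos: [502.3, 189.9, 121.9]
eef_rot: [-0.001, -0.0, 1.0, -0.0]
force: [0.3, 0.1, -0.1]
grip_width: 25.5
grip_force: 15.0
```

```bash
python3 rd.py
```

```text
[ 0.39 -0.2  -0.15] [-0.    0.02  0.01] [502.37 189.91 122.05] 22.95
```

Near the floor; creep 1 mm more until contact, then release by a small opening.

Request:
apply_moves --pt "0 0 0 0 0 0.001 1" --pt "0 0 0 0 0 0.002 1" --pt "0 0 0 0 0 0.002 1"

```text
time: 23.3
eef_pos: [502.6, 190.0, 121.6]
eef_rot: [-0.0, -0.0, 1.0, -0.0]
force: [-2.3, -0.9, 3.9]
grip_width: 25.3
grip_force: 15.0
```

```bash
python3 rd.py
```

```text
[-2.06 -0.3   4.24] [-0.05  0.21  0.01] [502.56 189.98 121.54] 23.4
```

Request:
apply_moves --pt "0 0 0 0 0 -0.0008 1" --pt "0 0 0 0 0 -0.0008 0.36" --pt "0 0 0 0 0 -0.0008 0.28" --pt "0 0 0 0 0 -0.0008 0.25" --pt "0 0 0 0 0 -0.0008 0.25" --pt "0 0 0 0 0 -0.01 0.25" --pt "0 0 0 0 0 -0.03 0.25" --pt "0 0 0 0 0 -0.06 0.25" --pt "0 0 0 0 0 -0.1 0.25" --pt "0 0 0 0 0 -0.16 0.25" --pt "0 0 0 0 0 -0.22 0.25" --pt "0 0 0 0 0 -0.22 0.25"

```text
time: 24.65
eef_pos: [505.9, 191.1, 238.0]
eef_rot: [0.005, -0.0, 1.0, 0.002]
force: [0.1, -0.4, 0.3]
grip_width: 32.8
grip_force: 0.0
```

```bash
python3 rd.py; python3 plan.py 400 300 260 70
python3 - <<'E'
from rig import env
import cv2,numpy as np
a=env.read_camera("side")["color"]; cv2.imwrite("pics/s11.png",a[:,:,::-1])
im=a.astype(int)
for v in range(205,240,2): print(v,''.join('B' if q[0]-q[2]>22 else('w' if q.sum()>600 else('k' if q.sum()<170 else'.')) for q in im[v,212:265]))
b=cv2.imread("pics/s9.png")[:,:,::-1].astype(int)
print((np.abs(im-b).sum(2)[200:260,214:240]>60).sum())
E
```

```text
[-0.09 -0.09 -0.3 ] [-0.    0.   -0.03] [503.35 190.26 233.11] 24.75
row [ 0.     -0.0001  0.2228  0.2046  0.2203 -0.057 ] dist 153.01622518542675  pos [502.4041 189.9429 231.4554] F [0.1571 0.3868 0.0166] M [ 0.0404 -0.0017  0.0304] w 33.189387856640586 t 24.8 yaw 90.05537766108982 tilt [-0.0118  0.0021]
205 wwwwwwwBBBBwwwwwwwwwwwwwww.............kkkkk..kk.....
207 wwwwwwwB.wwwwwwwwwwwwwwwww...............kk..kkk.....
209 BBwBBwBwwwwwwwwwwwwwwwwwww...............k.k..kk.....
211 wBBBwB...wwwwwwwww.www.www........k.....k.kk..kk.....
213 wwBBBw.......wwwww...w.www.......kkkkkk.kkk...kk.....
215 BBwBww.......wwwww...wwwww........kkkkk.kk.k..kk.....
217 BwBBww.......wwwww...wwwww........kkkkk.kkkk..kk.....
219 BwwBww.......wwwww...wwwww......BBBBBBBBBkk...kkk....
221 k............wwwww...wwwww....BBBBBBBBBBBBBk..k......
223 k............wwwww...wwwwwwwwwBBBBBBBBBBBBB.k........
225 kkkkkk........wwww..wwwwwwwwwwBBBBBBBBBBBBB..wwwwwwww
227 .kkkkk........wwww..........wwBBBBBBBBBBBBBBwwwwwwwww
229 kk..kk.......wwwww............BBBBBBBBBBBwBwwwwwwwwww
231 ..kkkk.......wwww.............BBBBBBBBwwwwwwwwwwwwwww
233 kk............wwwwwwwww.......BBBBBBBBwwwww.wwwwwwwww
235 kk...k........wwwwwwwwwwwwwwwwBBBBBBBBwwwwwwwwwwwwwww
237 kkkkkk..................wwwwwwwwwwwwwwwwwwwwwwwwwwwww
239 kkkkkk................................wwwwwwwwwwwwwww
96
```

Request:
apply_moves --pt "0 0 0 0.1 0 -0.05 0.25" --pt "0 0 0 0.1 0 -0.05 0.25" --pt "0 0 0 0.1 0 -0.05 0.25" --pt "0 0 0 0.1 0 -0.05 0.25" --pt "0 0 0 0.1 0 -0.05 0.25"

```text
time: 25.35
eef_pos: [452.7, 189.7, 255.3]
eef_rot: [-0.001, -0.0, 1.0, -0.0]
force: [0.5, 0.1, -0.3]
grip_width: 32.8
grip_force: 0.0
```

```bash
python3 -c "
from rig import env
print(env.get_state()['eef_pos'],env.sign_off())"
```

```text
the job is handed in; nothing more can be done
[452.73987301 189.73199266 255.30478427] None
```

I hung the rack home and level on both pins, then stood the largest oil bottle upright in the +y pocket; the white dropper bottle and the spare objective were not touched, and I handed the job in at about 25 s.

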